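# Try the spares chest lid, free its catch if it is caught, and hold the lid up

### The arm

A 6-joint arm with a two-finger parallel gripper is mounted at the origin on a cart in front of the work surface, level with it; the furniture and walls round the work are solid. World frame = base frame: x ahead of the robot, y to its left, z up, the work surface at z = 0. Lengths are in m, angles in rad, forces in N, time in s.
With the tool pointing down it reaches from about 0.425 to 0.95 m from the base axis. Payload 3.5 kg.
Tool frame: the origin (TCP) lies at the very end of the fingers, on their centre line; the grasp point (between the pads) lies ctrl.tcp_to_grasp behind it (ctrl.tcp_to_grasp is the distance from the TCP to the grasp point, in m); z points along the fingers, y is the line along which they close (so a half turn about z gives the same grasp; the last joint's range is limited). The gripper opens to 85 mm and grips with 20 to 120 N. Pads are 22 mm wide; open, the fingers measure 114 mm over their backs; the gripper's body (76 mm by 85 mm) begins 54 mm behind the grasp point. The pads swing forward as they close: fully open they stand 13 mm farther back than shut.
Start: joints at [-1.268, 0.286, 1.577, -0, 1.279, -0.15], TCP at [0.295, -0.607, 0.231] pointing down, gripper open.
Joint ranges: [-2.77, 2.77], [-0.9, 2.22], [0.21, 2.48], [-1.53, 4.67], [0.24, 2.81], [-2.84, 2.84]. Speed limits (rad/s): [2.79, 2.79, 3.14, 3.14, 3.14, 3.14].

### API

Orientations are given as a unit quaternion [x, y, z, w].
In Python, from plant import ctrl gives the robot as it stands.
- The arm moves only by the shell command python3 -m inch 'ROWS' [FORCE]. ROWS is JSON, a list of rows, each an object with "slide": the shift along the tool's x, y, z in cm, a list of three; "turn": the turn about the tool's z in rad; "grip": the finger opening in cm, from 0 to 8.54. A call has 1 to 20 rows; each row is the pose to reach, as a shift and turn from the pose commanded when the call began, along the tool's axes at that moment; what a row does not reach only later rows make up. A row lasts 1/10 s, in which the tool goes at most 50 mm and 8.59 degrees, less where a joint would pass 70% of its speed; a pose out of reach is approached as far as the arm can. A call with a gripper value outside its range is refused whole. The fingers move at their own pace and stop on an object; FORCE is the grip in N (left out, the last holds). Time passes only in rows, so rows that repeat a pose let the fingers close. It gives the time, the measured TCP pose, the force, the opening and the grip force at its end, in the units of the state.
- ctrl.get_state(): the state, without advancing time (a new reading comes with each control period).
- ctrl.read_camera(name): name is "scene" or "top" or "wrist"; returns (picture, depth): 400x640x3 uint8, red, green, blue; 400x640 float32, m along the optical axis (not along the pixel's ray), 0 where there is no reading.
- ctrl.camera_info(name): a dict with "K" (3x3 intrinsics, pixels), "camera_from_world" (4x4, takes a point from world to camera coordinates); the wrist camera has in their place "T_tool_cam" (4x4, takes a point from camera to tool coordinates, whose origin is the TCP and whose axes are the flange's). Camera axes: x right, y down, z forward; pixel columns grow to the right and rows downward; lengths in m; the calibration is good to about 2 mm. The wrist camera is an equidistant fisheye: a pixel r from the principal point sees the ray r / f radians off the axis. A picture is of the moment at which its call begins: read the wrist's pose just before it. camera_info takes no time and is no camera call.
- ctrl.sign_off(): hands the job in; it is judged then, once.
The state is a dict: "time": time; "qpos": joint angles; "dq": joint speeds; "joint_efforts": joint torques, N m; "eef_pos": TCP position; "tcp_rot": TCP orientation; "contact_force": force on the tool from outside, world axes, zero at the start; "wrist_torque": the same for the moment, N m; "opening": opening from 0.0 (shut) to 1.0 (fully open); "finger_force": force on a finger pad.
Only numpy, scipy, OpenCV 4.12 (cv2) and the standard library are available. Lean on these libraries where they do the work, as an engineer would, in place of code of your own. Each camera call takes 0.05 s, during which the arm holds its last target. There are 200 camera calls.

### The job

I need both hands to get a spare out of the steel chest, so please hold its lid open for me. First give the bar handle on the lid a small tug, before turning the round knob, to learn whether the catch is holding; if it is caught, let the lid back down, give the round knob beside the handle about a quarter turn and try again. Then lift the lid by its bar handle to about half open (some 50 degrees) and finish while still holding it there by the handle, keeping still; do not knock about the tools lying round the chest.

Things in the scene. Friction and masses are not known exactly. Their poses are not given: they have to be found in the camera images.
- chest: grey sheet-steel chest fixed to the worktop, 220 mm deep (its x) x 300 mm wide (its y) x 100 mm tall without the lid; origin at the centre of its underside, z up, its front faces -x (towards the robot, turned up to 0.4 rad either way); lid flat on top, upper face 107 mm above the worktop
- lid (a joint): angle of the chest's lid in rad: 0 shut, grows as the front edge rises, stop at 1.5. The lid (0.6 to 0.9 kg, 4 to 6 N felt at the handle) is hinged along its rear edge and falls shut when let go. When the catch holds, the lid still has play: it rises about 0.03 rad (6 mm at the handle), then stops hard; otherwise it rises freely. About 0.9 is the wanted opening
- hinge_mid (a point): middle of the lid's hinge axis, at the rear top edge of the chest, 100 mm above the worktop; the hinge axis is the chest's y axis
- bar_handle: round grip sleeve of the lid's bar handle, near the lid's front edge, left of the middle as the robot sees it: steel, 14 mm thick, 56 mm long along the chest's y, turning freely on a spindle between two posts; origin at its middle, which with the lid shut is 138 mm above the worktop (24 mm clear above the lid), 190 mm in front of the hinge axis and 38 mm above it; rises with the lid
- knob_mid (a point): centre of the grip of the catch's round knurled black knob: 44 mm across, its top 137 mm above the worktop and 30 mm above the lid (grip sides from 8 to 30 mm above the lid); this point is on its vertical axis, 11 mm below the top. It stands on the lid, right of the handle, 140 mm from the middle of the bar
- knob_rim (a point): a point on the knob's rim, 22 mm from its axis, turning with it; its start angle differs from run to run. The knob turns well past a full turn both ways, stiffly (0.06 N m), and stays as left. A two-ended bar under the lid turns with it and catches the front lip or not, hidden from outside. From any caught start a turn of 1.4 to 1.7 rad either way frees it; turning a free one may catch it
- cold_chisel: cold chisel 180 mm long lying to the right of the chest, loose, origin at the centre of its underside; leave alone
- spanner_19: steel spanner 250 mm long lying right of the chisel, loose, origin at the centre of its underside; leave alone
- paint_marker: pen-shaped paint marker 135 mm long lying in front of the chest, loose, origin at the centre of its underside; leave alone
- gas_nozzle: conical copper tube 25 mm across and 62 mm tall standing in front of the chest, loose, origin at the centre of its underside; leave alone
- chipping_hammer: chipping hammer 254 mm long lying on the right of the worktop, loose, origin at the centre of its underside; leave alone

How it is judged:
On the way:
1. the lid is tried: tugged up by its handle by at least its play, with the knob not yet turned (value of joint lid above 0.012 rad and contact force between the fingers and bar_handle above 0.5 N and distance of knob_rim from where it was at the start of the episode below 0.018 m), for 0.05 s.
At the end, for the whole second after the job is handed in: the lid stands open between 0.65 and 1.15 rad (37 to 66 degrees), still to 0.06 rad/s, with the gripper's fingers holding the bar handle by at least 1 N; it stays so for the last second (value of joint lid between 0.65 and 1.15 rad and velocity of joint lid between -0.06 and 0.06 rad/s and contact force between the fingers and bar_handle above 1 N); the arm keeps its last pose, push and grip.
It fails at once if a tool lying round the chest is knocked away by more than 30 mm (distance of any of cold_chisel, spanner_19, paint_marker, gas_nozzle, chipping_hammer from where it was at the start of the episode above 0.03 m).
It also fails if it takes over 58 s, if anything falls off the work surface, if the arm or the gripper's body presses on something with over 40 N, if the wrist force passes 120 N, or if a joint passes its speed limit or range.

## Working session

There is one attempt and no reset: what is moved stays moved. The work goes in short steps, Python scripts to look and compute and a shell command to move; the robot and the scene stay as the last step left them, time stands still between calls to the robot, and variables do not carry over. Pictures are saved under pics/ and viewed, at most 10 in all, crops included, and the job is handed in when it is done.

```bash
ls; mkdir -p pics; cat > h.py <<'E'
from plant import ctrl
import numpy as np, cv2
from scipy.spatial.transform import Rotation as R
def snap(n,f):
    p,d=ctrl.read_camera(n); cv2.imwrite('pics/'+f+'.png',p[:,:,::-1]); np.save('pics/'+f+'.npy',d); return p,d
def cast(n,u,v,z=None,d=None):
    i=ctrl.camera_info(n);K=np.array(i['K']);T=np.linalg.inv(np.array(i['camera_from_world']))
    r=np.linalg.inv(K)@[u,v,1.]; 
    if d is not None: return (T@np.append(r*d,1))[:3]
    w=T[:3,:3]@r; o=T[:3,3]; return o+w*(z-o[2])/w[2]
E
python3 - <<'E'
from h import *
snap('top','top1'); snap('scene','scene1')
print(ctrl.get_state(), ctrl.tcp_to_grasp)
for n in('top','scene'): print(ctrl.camera_info(n))
E
```

```text
pics
{'time': 0.1, 'qpos': array([-1.26797899e+00,  2.87138451e-01,  1.57803372e+00,  2.46211995e-05,
        1.27861327e+00, -1.50042709e-01]), 'dq': array([-0.00076887, -0.00099926, -0.00232223, -0.0018328 , -0.00161083,
        0.00131322]), 'joint_efforts': array([ 1.24854429e-03, -4.07293868e+01, -2.93698436e+01, -1.05855675e-04,
        3.45086271e-03, -7.13212870e-06]), 'eef_pos': array([ 0.29516474, -0.60637998,  0.23004289]), 'tcp_rot': array([ 9.74474276e-01,  2.24496510e-01, -7.19184296e-05, -1.09409409e-03]), 'contact_force': array([-0.75425665, -0.12163652, -0.18816422]), 'wrist_torque': array([-0.01902646,  0.00527189,  0.04324858]), 'finger_force': 0.0, 'opening': 1.0011264081675546} 0.0187
{'K': array([[462.50303849,   0.        , 316.99285741],
       [  0.        , 462.50303849, 208.81898154],
       [  0.        ,   0.        ,   1.        ]]), 'camera_from_world': array([[ 0.01975428, -0.9994965 ,  0.0248299 , -0.12901589],
       [-0.99784773, -0.02126269, -0.06203077,  0.57974249],
       [ 0.06252748, -0.02355109, -0.99776533,  1.02535324],
       [ 0.        ,  0.        ,  0.        ,  1.        ]])}
{'K': array([[468.31969493,   0.        , 318.05840028],
       [  0.        , 468.31969493, 193.61229564],
       [  0.        ,   0.        ,   1.        ]]), 'camera_from_world': array([[-8.91767251e-01, -4.52494169e-01, -4.44148653e-04,
         4.67273580e-01],
       [-3.39012894e-01,  6.68769899e-01, -6.61677474e-01,
         3.50796529e-01],
       [ 2.99702232e-01, -5.89911730e-01, -7.49788452e-01,
         8.52690301e-01],
       [ 0.00000000e+00,  0.00000000e+00,  0.00000000e+00,
         1.00000000e+00]])}
```

View pics/top1.png

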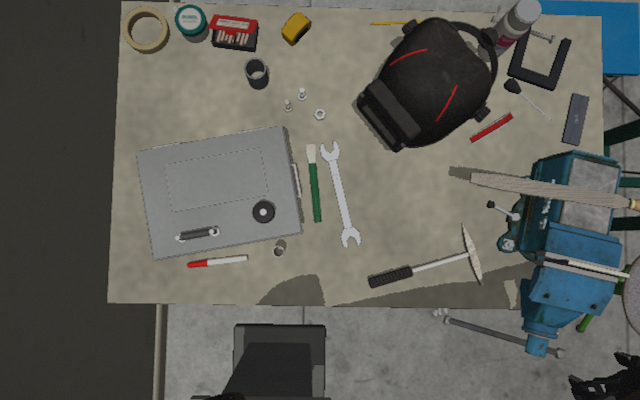

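View pics/scene1.png

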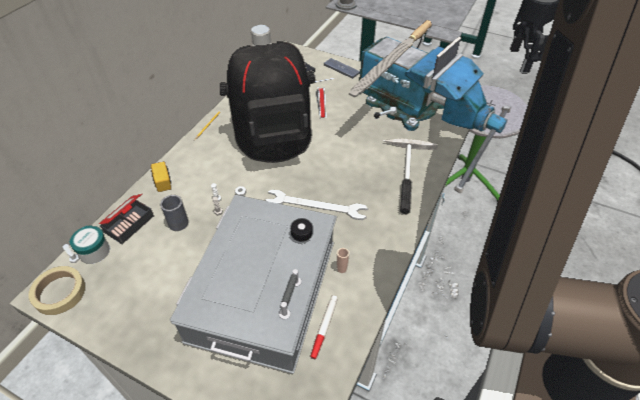

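Top view: lid corners are near (137,153), (285,127), (301,232) and (154,259). The bar runs about (180,237) to (217,231) and the knob is at about (263,211). The marker (218,261) and nozzle (280,248) lie just in front.

```bash
python3 - <<'E'
from h import *
p=cv2.imread('pics/top1.png')
a=cv2.resize(p[200:280,140:310],None,fx=4.7,fy=4.7,interpolation=cv2.INTER_CUBIC)
s=cv2.imread('pics/scene1.png');b=cv2.resize(s[210:330,260:360],None,fx=2.0,fy=2.0,interpolation=cv2.INTER_CUBIC)
cv2.imwrite('pics/crop1.png',a)
g=cv2.cvtColor(p,cv2.COLOR_BGR2GRAY)
for nm,(u0,u1,v0,v1),z in(('knob',(245,280,195,228),.137),('bar',(172,225,222,246),.138)):
    m=(g[v0:v1,u0:u1]<75).astype(np.uint8); n,l,st,c=cv2.connectedComponentsWithStats(m); k=1+np.argmax(st[1:,4]); print(nm,st[k],c[k]+[u0,v0],cast('top',*(c[k]+[u0,v0]),z=z))
    (cx,cy),(w,h),ang=cv2.minAreaRect(np.argwhere(l==k)[:,::-1].astype(np.float32)); print(cx+u0,cy+v0,w,h,ang)
for c in((137,153),(285,127),(301,232),(154,259)): print(cast('top',*c,z=.107))
E
```

```text
knob [  7   6  23  22 345] [263.51884058 211.51304348] [ 0.56724153 -0.00754554  0.137     ]
263.0 211.5 21.0 22.0 90.0
bar [  8   6  29  12 168] [194.95833333 233.53571429] [0.52058937 0.12677484 0.138     ]
194.06756591796875 233.90540504455566 7.726752281188965 29.42742156982422 80.53767395019531
[0.68436185 0.25905891 0.107     ]
[ 0.74661297 -0.04478854  0.107     ]
[ 0.52821278 -0.08299282  0.107     ]
[0.46724869 0.21521473 0.107     ]
```

View pics/crop1.png

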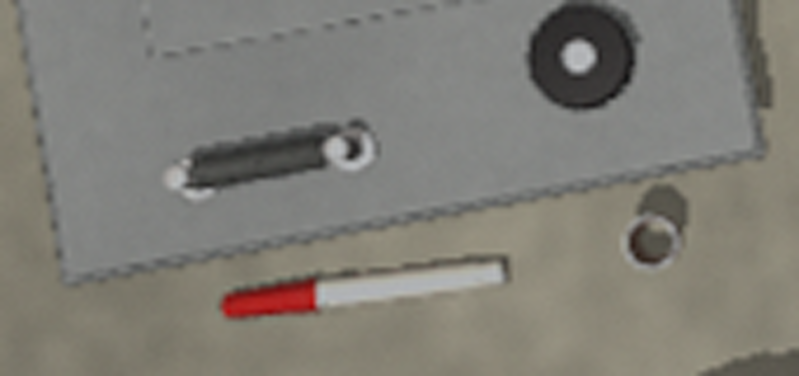

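```bash
python3 -m inch '[{"slide":[20,-12,0],"turn":-0.6,"grip":5},{"slide":[40.7,-25.4,0],"turn":-0.6,"grip":5},{"slide":[40.7,-25.4,0],"turn":-0.6,"grip":5},{"slide":[40.7,-25.4,0],"turn":-0.6,"grip":5},{"slide":[40.7,-25.4,0],"turn":-0.9,"grip":5},{"slide":[40.7,-25.4,0],"turn":-0.9,"grip":5},{"slide":[40.7,-25.4,0],"turn":-0.9,"grip":5},{"slide":[40.7,-25.4,0],"turn":-0.9,"grip":5},{"slide":[40.7,-25.4,0],"turn":-0.9,"grip":5},{"slide":[40.7,-25.4,0],"turn":-0.9,"grip":5},{"slide":[52.3,-56.1,0],"turn":-1.318,"grip":5},{"slide":[52.3,-56.1,0],"turn":-1.318,"grip":5},{"slide":[52.3,-56.1,0],"turn":-1.318,"grip":5},{"slide":[52.3,-56.1,0],"turn":-1.318,"grip":5},{"slide":[52.3,-56.1,0],"turn":-1.318,"grip":5},{"slide":[52.3,-56.1,0],"turn":-1.318,"grip":5},{"slide":[52.3,-56.1,0],"turn":-1.318,"grip":5},{"slide":[52.3,-56.1,0],"turn":-1.318,"grip":5},{"slide":[52.3,-56.1,0],"turn":-1.318,"grip":5},{"slide":[52.3,-56.1,0],"turn":-1.318,"grip":5}]' 40; python3 - <<'E'
from h import *
s=ctrl.get_state(); print(s['time'],s['eef_pos'],R.from_quat(s['tcp_rot']).as_matrix(),s['opening'])
snap('wrist','w1'); i=ctrl.camera_info('wrist'); print(i)
E
```

```text
time: 2.1
eef_pos: [0.5202, 0.1254, 0.231]
tcp_rot: [0.633, 0.774, -0.0, -0.0]
contact_force: [0.2, -0.3, 1.0]
opening: 0.582
finger_force: 0.0
2.1 [0.5202247  0.12535583 0.23102129] [[-1.97619626e-01  9.80278637e-01 -5.27378729e-04]
 [ 9.80278718e-01  1.97619396e-01 -4.58261046e-04]
 [-3.45003248e-04 -6.07539520e-04 -9.99999756e-01]] 0.5818914467401499
{'K': array([[309.70691629,   0.        , 324.63745133],
       [  0.        , 309.70691629, 199.05100538],
       [  0.        ,   0.        ,   1.        ]]), 'T_tool_cam': array([[-6.74841654e-04, -9.55909218e-01, -2.93661558e-01,
         7.55020672e-02],
       [ 9.99999612e-01, -8.11533871e-04,  3.43631345e-04,
         2.02208724e-04],
       [-5.66796671e-04, -2.93661212e-01,  9.55909395e-01,
        -1.42712787e-01],
       [ 0.00000000e+00,  0.00000000e+00,  0.00000000e+00,
         1.00000000e+00]])}
```

View pics/w1.png

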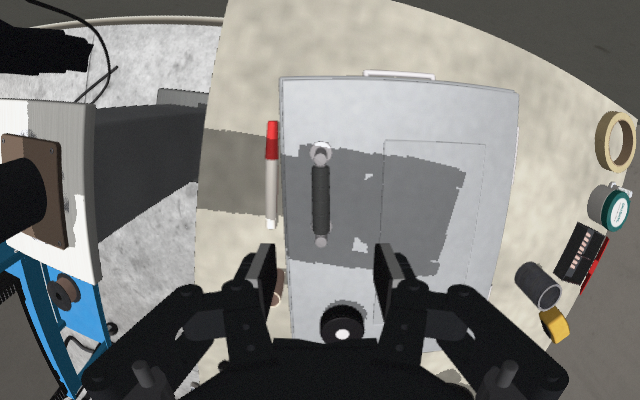

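The wrist view shows the bar from about (320,163) to (320,239), centred between the fingers and parallel to them. The knob is at (342,328).

```bash
cat >> h.py <<'E'
def wcast(u,v,z,s=None):
    s=s or ctrl.get_state(); i=ctrl.camera_info('wrist');K=np.array(i['K']);T=np.array(i['T_tool_cam'])
    d=np.array([u-K[0,2],v-K[1,2]]);r=np.hypot(*d);t=r/K[0,0];ray=np.append(np.sin(t)*d/max(r,1e-9),np.cos(t))
    Rw=R.from_quat(s['tcp_rot']).as_matrix();w=Rw@T[:3,:3]@ray;o=s['eef_pos']+Rw@T[:3,3];return o+w*(z-o[2])/w[2]
E
python3 - <<'E'
from h import *
for a in((320.5,163),(320.5,239),(320.5,201)): print(wcast(*a,.138))
print(wcast(342,333,.137))
g=cv2.imread('pics/w1.png',0)[140:250,300:345]; m=(g<62).astype(np.uint8);n,l,st,c=cv2.connectedComponentsWithStats(m);k=1+np.argmax(st[1:,4]);print(st[k],c[k]+[300,140])
E
```

```text
[0.51112465 0.15611426 0.138     ]
[0.52344438 0.09330968 0.138     ]
[0.51706203 0.12593277 0.138     ]
[ 0.56442964 -0.00563967  0.137     ]
[ 12  26  18  69 581] [320.7383821  199.04475043]
```

```bash
python3 -m inch '[{"slide":[0,-0.2,4],"turn":0,"grip":5},{"slide":[0,-0.2,8],"turn":0,"grip":5},{"slide":[0,-0.2,10],"turn":0,"grip":5},{"slide":[0,-0.2,10.8],"turn":0,"grip":5},{"slide":[0,-0.2,10.8],"turn":0,"grip":5},{"slide":[0,-0.2,10.8],"turn":0,"grip":0.8},{"slide":[0,-0.2,10.8],"turn":0,"grip":0.8},{"slide":[0,-0.2,10.8],"turn":0,"grip":0.8},{"slide":[0,-0.2,10.8],"turn":0,"grip":0.8},{"slide":[0,-0.2,10.8],"turn":0,"grip":0.8},{"slide":[0,-0.2,10.8],"turn":0,"grip":0.8}]' 40
```

```text
time: 3.25
eef_pos: [0.5168, 0.1252, 0.1246]
tcp_rot: [0.633, 0.775, -0.002, -0.001]
contact_force: [-7.4, -3.5, 4.6]
opening: 0.146
finger_force: 38.9
```

```bash
python3 -m inch '[{"slide":[0,0,-0.2],"turn":0,"grip":0.8},{"slide":[0,0.05,-0.4],"turn":0,"grip":0.8},{"slide":[0,0.1,-0.6],"turn":0,"grip":0.8},{"slide":[0,0.1,-0.8],"turn":0,"grip":0.8},{"slide":[0,0.15,-0.95],"turn":0,"grip":0.8},{"slide":[0,0.15,-1.1],"turn":0,"grip":0.8},{"slide":[0,0.15,-1.1],"turn":0,"grip":0.8},{"slide":[0,0.15,-1.1],"turn":0,"grip":0.8}]' 40
```

```text
time: 4.05
eef_pos: [0.5183, 0.1256, 0.1323]
tcp_rot: [0.633, 0.774, -0.002, -0.001]
contact_force: [-1.2, -4.8, -13.8]
opening: 0.147
finger_force: 39.0
```

```bash
python3 -m inch '[{"slide":[0,0.05,-0.2],"turn":0,"grip":0.8},{"slide":[0,0.1,-0.5],"turn":0,"grip":0.8},{"slide":[0,0.1,-0.5],"turn":0,"grip":0.8},{"slide":[0,0.1,-0.5],"turn":0,"grip":0.8}]' 40
```

```text
time: 4.45
eef_pos: [0.5186, 0.1257, 0.1339]
tcp_rot: [0.633, 0.774, -0.002, -0.001]
contact_force: [5.0, -5.0, -27.3]
opening: 0.142
finger_force: 39.6
```

The catch is holding: the force climbs to 27 N and the lid stops after about 7 mm. I'll lower the lid and let go.

```bash
python3 -m inch '[{"slide":[0,-0.1,0.5],"turn":0,"grip":0.8},{"slide":[0,-0.2,1.0],"turn":0,"grip":0.8},{"slide":[0,-0.25,1.3],"turn":0,"grip":0.8},{"slide":[0,-0.25,1.6],"turn":0,"grip":0.8},{"slide":[0,-0.25,1.6],"turn":0,"grip":0.8},{"slide":[0,-0.25,1.6],"turn":0,"grip":5},{"slide":[0,-0.25,1.6],"turn":0,"grip":5},{"slide":[0,-0.25,1.6],"turn":0,"grip":5},{"slide":[0,-0.25,1.6],"turn":0,"grip":5},{"slide":[0,-0.25,0],"turn":0,"grip":6},{"slide":[0,-0.25,-3],"turn":0,"grip":8},{"slide":[0,-0.25,-7],"turn":0,"grip":8},{"slide":[0,-0.25,-7],"turn":0,"grip":8}]' 40; python3 - <<'E'
from h import *
s=ctrl.get_state();M=R.from_quat(s['tcp_rot']).as_matrix()
print(s['eef_pos'],s['opening'],(M.T@(np.array([.566,-.0065,.2])-s['eef_pos'])*100))
E
```

```text
time: 5.75
eef_pos: [0.5223, 0.1265, 0.2167]
tcp_rot: [0.633, 0.774, 0.005, 0.005]
contact_force: [0.7, -0.1, 0.3]
opening: 0.937
finger_force: 0.0
[0.52233845 0.12646692 0.21669825] 0.9370934041595578 [-13.89675763   1.61268126   1.71260738]
```

```bash
python3 -m inch '[{"slide":[-5,1,0],"turn":0,"grip":8},{"slide":[-10,2,0],"turn":0,"grip":8},{"slide":[-13.8,2.1,0],"turn":0,"grip":8},{"slide":[-13.8,2.1,0],"turn":0,"grip":8},{"slide":[-13.8,2.1,4],"turn":0,"grip":8},{"slide":[-13.8,2.1,7.5],"turn":0,"grip":8},{"slide":[-13.8,2.1,9.3],"turn":0,"grip":8},{"slide":[-13.8,2.1,9.3],"turn":0,"grip":8},{"slide":[-13.8,2.1,9.3],"turn":0,"grip":3.8},{"slide":[-13.8,2.1,9.3],"turn":0,"grip":3.8},{"slide":[-13.8,2.1,9.3],"turn":0,"grip":3.8},{"slide":[-13.8,2.1,9.3],"turn":0,"grip":3.8},{"slide":[-13.8,2.1,9.3],"turn":0,"grip":3.8},{"slide":[-13.8,2.1,9.3],"turn":0,"grip":3.8}]' 40;python3 - <<'E'
from h import *
snap('top','top2')
E
```

```text
time: 7.15
eef_pos: [0.5644, -0.0056, 0.1188]
tcp_rot: [0.632, 0.775, -0.003, -0.002]
contact_force: [-11.1, -2.0, 9.1]
opening: 0.499
finger_force: 40.4
```

```bash
python3 -m inch '[{"slide":[0,-0.2,-0.2],"turn":0,"grip":3.8},{"slide":[0,-0.2,-0.2],"turn":0.11,"grip":3.8},{"slide":[0,-0.2,-0.2],"turn":0.22,"grip":3.8},{"slide":[0,-0.2,-0.2],"turn":0.33,"grip":3.8},{"slide":[0,-0.2,-0.2],"turn":0.44,"grip":3.8},{"slide":[0,-0.2,-0.2],"turn":0.55,"grip":3.8},{"slide":[0,-0.2,-0.2],"turn":0.66,"grip":3.8},{"slide":[0,-0.2,-0.2],"turn":0.77,"grip":3.8},{"slide":[0,-0.2,-0.2],"turn":0.88,"grip":3.8},{"slide":[0,-0.2,-0.2],"turn":0.99,"grip":3.8},{"slide":[0,-0.2,-0.2],"turn":1.1,"grip":3.8},{"slide":[0,-0.2,-0.2],"turn":1.21,"grip":3.8},{"slide":[0,-0.2,-0.2],"turn":1.32,"grip":3.8},{"slide":[0,-0.2,-0.2],"turn":1.43,"grip":3.8},{"slide":[0,-0.2,-0.2],"turn":1.55,"grip":3.8},{"slide":[0,-0.2,-0.2],"turn":1.55,"grip":3.8},{"slide":[0,-0.2,-0.2],"turn":1.55,"grip":3.8}]' 40; python3 - <<'E'
from h import *
s=ctrl.get_state();M=R.from_quat(s['tcp_rot']).as_matrix();print(np.arctan2(M[1,0],M[0,0]),s['wrist_torque'])
E
```

```text
time: 8.9
eef_pos: [0.5655, -0.0063, 0.119]
tcp_rot: [0.994, 0.111, 0.002, 0.001]
contact_force: [3.2, -3.6, -4.9]
opening: 0.498
finger_force: 41.8
0.22293011997035198 [-0.44757653 -0.65337834 -0.04759414]
```

```bash
python3 -m inch '[{"slide":[0,0,0],"turn":0,"grip":8},{"slide":[0,0,0],"turn":0,"grip":8},{"slide":[0,0,0],"turn":0,"grip":8},{"slide":[0,0,-2],"turn":0,"grip":8},{"slide":[0,0,-5],"turn":0,"grip":7},{"slide":[0,0,-8],"turn":-0.1,"grip":5},{"slide":[-0.5,-4,-8],"turn":-0.25,"grip":5},{"slide":[-1,-8,-8],"turn":-0.4,"grip":5},{"slide":[-1.6,-14,-8],"turn":-1.55,"grip":5},{"slide":[-1.6,-14,-8],"turn":-1.55,"grip":5},{"slide":[-1.6,-14,-8],"turn":-1.55,"grip":5},{"slide":[-1.6,-14,-8],"turn":-1.55,"grip":5},{"slide":[-1.6,-14,-8],"turn":-1.55,"grip":5},{"slide":[-1.6,-14,-8],"turn":-1.55,"grip":5},{"slide":[-1.6,-14,-8],"turn":-1.55,"grip":5},{"slide":[-1.6,-14,-8],"turn":-1.55,"grip":5},{"slide":[-1.6,-14,-8],"turn":-1.55,"grip":5},{"slide":[-1.6,-14,-8],"turn":-1.55,"grip":5}]' 40; python3 - <<'E'
from h import *
s=ctrl.get_state();M=R.from_quat(s['tcp_rot']).as_matrix();print(s['eef_pos'],np.arctan2(M[1,0],M[0,0]))
snap('wrist','w2')
g=cv2.imread('pics/w2.png',0)[120:250,290:350]; m=(g<62).astype(np.uint8);n,l,st,c=cv2.connectedComponentsWithStats(m);k=1+np.argmax(st[1:,4]);print(st[k],c[k]+[290,120],wcast(*(c[k]+[290,120]),.138,s))
E
```

```text
time: 10.7
eef_pos: [0.5179, 0.1277, 0.1986]
tcp_rot: [0.634, 0.774, 0.0, -0.0]
contact_force: [-0.2, -0.6, -0.4]
opening: 0.584
finger_force: 0.0
[0.51789498 0.12772823 0.19855704] 1.769161394109328
[ 22  59  21  71 721] [321.74479889 214.57558946] [0.51584204 0.12908219 0.138     ]
```

```bash
python3 -m inch '[{"slide":[0,-0.15,4],"turn":0,"grip":5},{"slide":[0,-0.15,6.5],"turn":0,"grip":5},{"slide":[0,-0.15,7.5],"turn":0,"grip":5},{"slide":[0,-0.15,7.5],"turn":0,"grip":5},{"slide":[0,-0.15,7.5],"turn":0,"grip":0.8},{"slide":[0,-0.15,7.5],"turn":0,"grip":0.8},{"slide":[0,-0.15,7.5],"turn":0,"grip":0.8},{"slide":[0,-0.15,7.5],"turn":0,"grip":0.8},{"slide":[0,-0.15,7.5],"turn":0,"grip":0.8},{"slide":[0,-0.15,7.5],"turn":0,"grip":0.8},{"slide":[0,-0.1,7.2],"turn":0,"grip":0.8},{"slide":[0,-0.05,6.9],"turn":0,"grip":0.8},{"slide":[0,0,6.6],"turn":0,"grip":0.8},{"slide":[0,0.05,6.3],"turn":0,"grip":0.8},{"slide":[0,0.1,6.1],"turn":0,"grip":0.8},{"slide":[0,0.1,6.1],"turn":0,"grip":0.8},{"slide":[0,0.1,6.1],"turn":0,"grip":0.8}]' 45
```

```text
time: 12.45
eef_pos: [0.5191, 0.1276, 0.1373]
tcp_rot: [0.633, 0.774, 0.0, 0.0]
contact_force: [2.1, -1.0, -5.0]
opening: 0.144
finger_force: 43.9
```

The lid is free: it follows the command with only 5 N. I'll lift it along the arc.

```bash
python3 -m inch '[{"slide":[0,0.3,-0.95],"turn":0,"grip":0.8},{"slide":[0,0.63,-1.92],"turn":0,"grip":0.8},{"slide":[0,1.0,-2.8],"turn":0,"grip":0.8},{"slide":[0,1.42,-3.69],"turn":0,"grip":0.8},{"slide":[0,1.9,-4.55],"turn":0,"grip":0.8},{"slide":[0,2.39,-5.37],"turn":0,"grip":0.8},{"slide":[0,2.93,-6.2],"turn":0,"grip":0.8},{"slide":[0,3.51,-6.95],"turn":0,"grip":0.8},{"slide":[0,4.13,-7.7],"turn":0,"grip":0.8},{"slide":[0,4.79,-8.41],"turn":0,"grip":0.8}]' 45
```

```text
time: 13.45
eef_pos: [0.5661, 0.1374, 0.222]
tcp_rot: [0.633, 0.774, -0.0, -0.0]
contact_force: [-1.0, -1.7, -5.2]
opening: 0.148
finger_force: 44.2
```

Forces stay low, so I'll do the rest of the arc from here.

```bash
python3 -m inch '[{"slide":[0,0.7,-0.68],"turn":0,"grip":0.8},{"slide":[0,1.42,-1.32],"turn":0,"grip":0.8},{"slide":[0,2.18,-1.93],"turn":0,"grip":0.8},{"slide":[0,2.96,-2.5],"turn":0,"grip":0.8},{"slide":[0,3.6,-2.93],"turn":0,"grip":0.8},{"slide":[0,4.28,-3.32],"turn":0,"grip":0.8},{"slide":[0,4.28,-3.32],"turn":0,"grip":0.8},{"slide":[0,4.28,-3.32],"turn":0,"grip":0.8},{"slide":[0,4.28,-3.32],"turn":0,"grip":0.8},{"slide":[0,4.28,-3.32],"turn":0,"grip":0.8},{"slide":[0,4.28,-3.32],"turn":0,"grip":0.8},{"slide":[0,4.28,-3.32],"turn":0,"grip":0.8}]' 45;python3 - <<'E'
from h import *
s=ctrl.get_state();print(s['eef_pos'],s['dq'],s['finger_force'],s['contact_force'])
snap('scene','scene3')
E
```

```text
time: 14.65
eef_pos: [0.6075, 0.1459, 0.2549]
tcp_rot: [0.633, 0.774, -0.0, -0.0]
contact_force: [-5.4, 0.1, 2.3]
opening: 0.144
finger_force: 44.9
[0.60754494 0.14592186 0.25491303] [-0.00081324 -0.00355053 -0.00385086  0.00056681  0.00092352 -0.00023805] 44.92219805717468 [-5.39507083  0.09183579  2.31059235]
```

View pics/scene3.png

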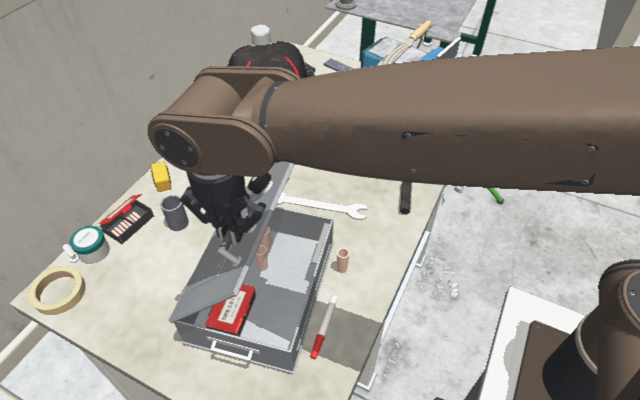

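The lid stands about half open with the bar gripped near (228,252), and the marker, nozzle and spanner are where they were. I'm handing it in.

```bash
python3 -c "
from plant import ctrl
print(ctrl.sign_off())"
```

```text
the job is handed in; nothing more can be done
None
```

The tug showed the lid was caught, so I let it down, turned the knob about 1.55 rad and tried again; the lid came free and is now held still by its bar handle at an estimated 50° open, with the marker, nozzle and spanner unmoved in the last picture.

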